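# Hang the steel pail on the hook stand by its bail

### The arm

A 7-joint arm with a two-finger parallel gripper is mounted at the origin on the work surface; the furniture and walls round the work are solid. World frame = base frame: x ahead of the robot, y to its left, z up, the work surface at z = 0. Lengths are in m, angles in rad, forces in N, time in s.
With the tool pointing down it reaches from about 0.4 to 0.85 m from the base axis. Payload 4.5 kg.
Tool frame: the origin (TCP) lies at the very end of the fingers, on their centre line; the grasp point (between the pads) lies 19 mm behind it; z points along the fingers, y is the direction in which the jaws open and shut (so a half turn about z gives the same grasp; the last joint's range is limited). The gripper opens to 88 mm and grips with 3 to 60 N. Pads are 18 mm wide; open, the fingers measure 123 mm over their backs; the gripper's body (75 mm by 187 mm) begins 45 mm behind the grasp point.
Start: joints at [1.182, 0.689, -0.195, 1.565, 0.157, 0.902, -0.215], TCP at [0.256, -0.57, 0.239] pointing down, gripper open.
Joint ranges: [-3.01, 3.01], [-0.46, 2.08], [-1.47, 1.51], [0.13, 2.56], [-1, 4.14], [0.04, 2.09], [-2.66, 2.66]. Speed limits (rad/s): [2.57, 2.57, 3.14, 3.14, 3.14, 3.14, 3.14].

### API

Orientations are given as a unit quaternion [x, y, z, w].
In Python, from plant import telemetry, imaging, r gives the robot as it stands.
- The arm moves only by the shell command python3 -m creep 'ROWS' [FORCE]. ROWS is JSON, a list of rows, each a list of 5 numbers: the closure in counts, from 0 (fully open) to 255 (shut), then the shift along the tool's x, y, z in m, then the turn about the tool's z in degrees. In form: [[fingers, x, y, z, yaw], ...]. A call has 1 to 10 rows; each row is the pose to reach, as a shift and turn from the pose commanded when the call began, along the tool's axes at that moment; what a row does not reach only later rows make up. A row lasts 1/8 s, in which the tool goes at most 62.5 mm and 10.7 degrees, less where a joint would pass 70% of its speed; a pose out of reach is approached as far as the arm can. A call with a gripper value outside its range is refused whole. The fingers move at their own pace and stop on an object; FORCE is the grip in N (left out, the last holds). Time passes only in rows, so rows that repeat a pose let the fingers close. It gives the time, the measured TCP pose, the force and the opening at its end, in the units of the state.
- telemetry.get_state(): the state, without advancing time (a new reading comes with each control period).
- imaging.snapshot(name): name is "side" or "top"; returns a dict with "image" (400x640x3 uint8, blue, green, red), "camera_matrix" (3x3 intrinsics, pixels), "R" (3x3) and "t" (3): a world point X has camera coordinates R X + t. Camera axes: x right, y down, z forward; pixel columns grow to the right and rows downward; lengths in m; the calibration is good to about 2 mm. A picture is of the moment at which its call begins. There is no depth.
- r.finish_job(): hands the job in, once; it reports no verdict.
Trained networks look in a picture, given as the dict that the camera call returned (one of the last four; its "shot" number tells which), for a name from the list of things; names that differ only in an ending like _2 or _b are one class to them, and where a whole thing is asked for, a point or a joint stands for the part that bears it (a point fixed in the world has none). Each returns a list of dicts, best first, with "score" (0 to 1); they miss things now and then, are a little off and sometimes report something else, mostly with a low value. They report only what shows in the picture. A call takes as long as a camera call.
- imaging.boxes_of(picture, target): "rect" ([left, top, right, bottom] in pixels, round what is visible of it).
- imaging.trace(picture, target): "pixels" (400x640 bool, what is visible of it) and "rect" ([left, top, right, bottom] in pixels, round what is visible of it).
- imaging.place_of(picture, target): "location" ([row, column] in pixels: a listed point, or the origin of a listed thing).
The state is a dict: "clock": time; "q": joint angles; "qd": joint speeds; "joint_torque": joint torques, N m; "tool_pos": TCP position; "eef_rot": TCP orientation; "contact_force": force on the tool from outside, world axes, zero at the start; "moment": the same for the moment, N m; "opening": opening from 0.0 (shut) to 1.0 (fully open).
Only numpy, scipy, OpenCV 4.12 (cv2) and the standard library are available. Lean on these libraries where they do the work, as an engineer would, in place of code of your own. Each camera call takes 0.05 s, during which the arm holds its last target.

### The job

Clear the small steel pail off the worktop: swing its bail up from lying flat until it stands upright while the pail still stands on the worktop, then hang the pail by the bail from the twin hooks of the stand, with the bail bar pushed under both barbs fully back in its seats. Do it gently, never leaning hard or dropping the pail on the hooks, and leave the jar, bottle and tub where they stand.

Things in the scene. Friction and masses are not known exactly. Their poses are not given: they have to be found in the camera images.
- pail: Open round steel pail on the grey worktop, 104 mm across the rim, 83 mm across the foot, 85 mm high, about 0.5 kg in all (varies by a third). Origin: centre of its underside, z up. A wire bail swings about a pivot axis along the pail's y, 78 mm above the underside; lying flat it points along the pail's -x. Bail: legs at y = +-58 mm, 6 mm wire, straight cross bar 105 mm from the pivot axis.
- bail (a joint): Angle of the bail to the pail (rad): 0 lying flat, level, along the pail's -x, against its stop (it starts there); pi/2 upright above the pail; pi flat along +x. It turns easily and falls back flat when let go.
- bail_bar (a point): Middle of the bail's cross bar, on its centre line, y along the bar. Here sits a black freely turning grip roller, 14 mm thick, 44 mm long; beyond it the bare 6 mm wire runs to y = +-50 mm. With the bail flat it is 78 mm above the pail's underside, with 46 mm between roller and rim; upright, 183 mm above it.
- hook_stand: Stand fixed on the wooden counter, which is 6 mm higher than the grey worktop. Origin on that counter, z up. Foot plate 100 x 150 x 10 mm centred at x = +105 mm; there a post 16 mm thick, 255 mm high. From a carriage on it two like hooks of 8 mm wire reach along the frame's -x at y = +-42 mm, 76 mm clear between them. It bears at most 25 N from pail, bail or robot.
- landing (a point): Middle of the landings in plan: x = -14 mm, y = 0 of the stand, z = 205 mm. Level landings run from stand x = -32 to +8 mm; upturned tips in front (x = -42 mm) stand 13 mm above them. THE HOOKS' HEIGHT IS NOT REPORTED: the carriage is clamped so that the landings' tops are anywhere 209 to 239 mm above the stand's origin (a bar lying on them: centre 3 mm higher). Find it by touch or sight.
- seat (a point): Middle of the seats in plan: x = +17 mm, y = 0 of the stand, z = 205 mm. Behind the landing each wire dips 4 mm (x = 8 to 14 mm) to its seat, which ends at an upright back stop, face at x = 24.5 mm. From its top a barb slopes forward and down to a point at x = 10 mm, 9 mm above the landing: lower the bar on the landing, slide back under the barbs, it drops into the seats at x = 14 to 21 mm.
- jar_small: Bystander: white ointment jar with lid, 60 mm across, 42 mm high, origin at the centre of its underside.
- bottle: Bystander: amber glass bottle, 50 mm across, 110 mm high, origin at the centre of its underside.
- tub: Bystander: white powder tub, 79 mm across, 80 mm high, origin at the centre of its underside.

How it is judged:
On the way:
1. the bail is upright (within 0.25 rad) while the pail still stands on the worktop (value of joint bail between 1.32 and 1.82 rad and height (world z) of pail below 0.006 m and angle between pail's own z axis and vertical below 0.1 rad), for 0.2 s.
At the end, for the whole second after the job is handed in: The pail hangs at rest and clear of the worktop (underside more than 20 mm above the grey worktop, tilt below 0.25 rad) by its bail on the hook stand: the middle of the bail bar at x = 10 to 25 mm and within 14 mm of y = 0 in the stand's frame, parallel to the stand's y axis within 0.12 rad (x of bail_bar in the frame of hook_stand between 0.01 and 0.025 m and y of bail_bar in the frame of hook_stand between -0.014 and 0.014 m and angle between the y axis of bail_bar and the y axis of hook_stand, either way round below 0.12 rad and contact force between pail and hook_stand above 1.5 N and height (world z) of pail above 0.02 m and angle between pail's own z axis and vertical below 0.25 rad and linear speed of pail below 0.05 m/s); the robot touches nothing.
It fails at once if pail or bail press on the hook stand with more than 25 N (contact force between pail and hook_stand above 25 N).
It fails at once if the robot presses on the hook stand with more than 25 N (contact force between any of the fingers, the arm and hook_stand above 25 N).
It fails at once if the pail is tipped by more than 0.6 rad (angle between pail's own z axis and vertical above 0.6 rad).
It fails at once if the jar, bottle or tub is moved by more than 20 mm (distance of any of jar_small, bottle, tub from where it was at the start of the episode above 0.02 m).
It also fails if it takes over 72 s, if anything falls off the work surface, if the arm or the gripper's body presses on something with over 40 N, if the wrist force passes 120 N, or if a joint passes its speed limit or range.

## Working session

There is one attempt and no reset: what is moved stays moved. The work goes in short steps, Python scripts to look and compute and a shell command to move; the robot and the scene stay as the last step left them, time stands still between calls to the robot, and variables do not carry over. Pictures are saved under pics/ and viewed, and the job is handed in when it is done.

```bash
ls; mkdir -p pics; python3 - <<'E'
from plant import telemetry, imaging, r
import cv2
s=telemetry.get_state(); print({k:s[k] for k in ('clock','tool_pos','eef_rot','contact_force','opening')})
for n in ('side','top'):
    p=imaging.snapshot(n); cv2.imwrite(f'pics/{n}0.png',p['image'])
    print(n,p['camera_matrix'],p['R'],p['t'],p['shot'])
    for t in ('pail','bail','bail_bar','hook_stand','landing','seat','jar_small','bottle','tub'):
        try:
            print(t,[(round(d['score'],2),[round(v,1) for v in d['location']]) for d in imaging.place_of(p,t)][:2],[(round(d['score'],2),d['rect']) for d in imaging.boxes_of(p,t)][:2])
        except Exception as e: print(t,e)
E
```

```text
pics
{'clock': 0.0, 'tool_pos': array([ 0.25612589, -0.56941626,  0.23791433]), 'eef_rot': array([ 9.77727806e-01,  2.09874929e-01, -2.65354036e-04, -8.83723644e-04]), 'contact_force': array([ 0.30525964, -0.29730003, -0.13191392]), 'opening': 1.002805216762576}
side [[439.00471842   0.         321.71278799]
 [  0.         439.00471842 198.40409825]
 [  0.           0.           1.        ]] [[-0.86915451 -0.49410581 -0.02073351]
 [-0.23992647  0.45796004 -0.85598358]
 [ 0.43244158 -0.73900748 -0.5165871 ]] [0.4607324  0.27662562 1.07801121] 1
pail [(0.62, [250.3, 312.5])] [(0.97, [294.0, 209.6, 353.5, 258.5])]
bail it knows: bail_bar, bottle, hook_stand, jar_small, landing, pail, seat, tub
bail_bar [(0.6, [220.9, 348.4])] [(0.48, [323.7, 211.8, 355.5, 236.6])]
hook_stand [(0.59, [198.4, 359.7])] [(0.72, [318.7, 120.8, 381.2, 198.9])]
landing [(0.95, [147.4, 364.1])] [(0.76, [317.5, 122.9, 381.2, 204.3])]
seat [(0.66, [142.7, 357.7])] [(0.55, [318.5, 117.0, 384.1, 200.3])]
jar_small [(0.87, [243.1, 387.3])] [(0.6, [375.0, 221.4, 398.0, 249.7])]
bottle [(0.92, [212.7, 286.9])] [(0.63,
[... 406 characters left out ...]
82796  1.1969685 ] 2
pail [(0.74, [188.5, 298.4])] [(0.91, [282.5, 167.5, 338.3, 218.1])]
bail it knows: bail_bar, bottle, hook_stand, jar_small, landing, pail, seat, tub
bail_bar [(0.67, [207.5, 327.2])] [(0.79, [289.5, 173.5, 339.6, 224.5]), (0.73, [333.9, 239.7, 351.4, 257.3])]
hook_stand [(0.78, [192.8, 398.7])] [(0.85, [385.8, 139.1, 445.8, 203.8])]
landing [(0.79, [187.2, 407.8])] []
seat [(0.65, [173.4, 412.0]), (0.44, [192.7, 400.4])] [(0.75, [382.6, 139.7, 442.7, 204.2])]
jar_small [(0.48, [177.2, 413.5])] [(0.67, [329.7, 234.4, 352.9, 259.2])]
bottle [(0.62, [137.4, 338.4])] [(0.65, [330.3, 124.8, 348.1, 148.7]), (0.56, [322.7, 202.6, 331.0, 216.8])]
tub [(0.22, [178.7, 414.7])] []
```

```bash
python3 - <<'E'
import cv2
for n,(a,b,c,d) in {'side':(100,350,250,450),'top':(100,300,250,470)}.items():
    i=cv2.imread(f'pics/{n}0.png')[a:b,c:d]
    f=min(800/i.shape[1],600/i.shape[0]);f=int(f*10)/10
    print(n,f); cv2.imwrite(f'pics/{n}0c.png',cv2.resize(i,None,fx=f,fy=f,interpolation=cv2.INTER_CUBIC))
E
```

```text
side 2.4
top 3.0
```

View pics/side0.png

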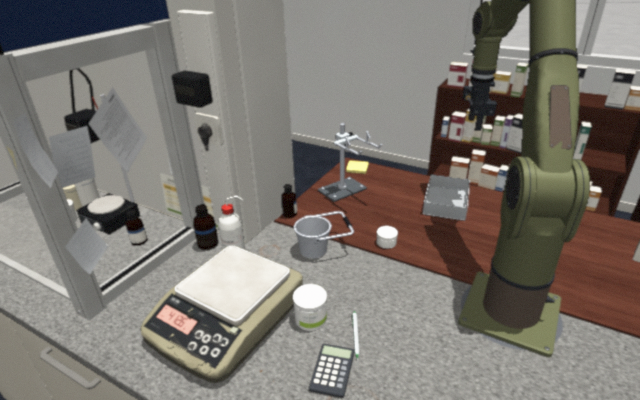

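View pics/side0c.png

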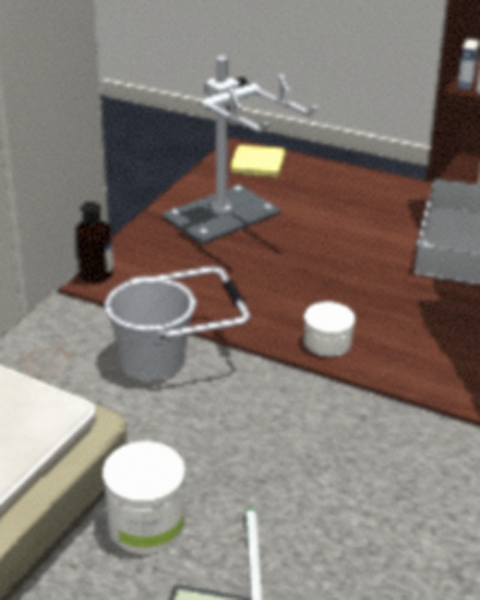

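View pics/top0c.png

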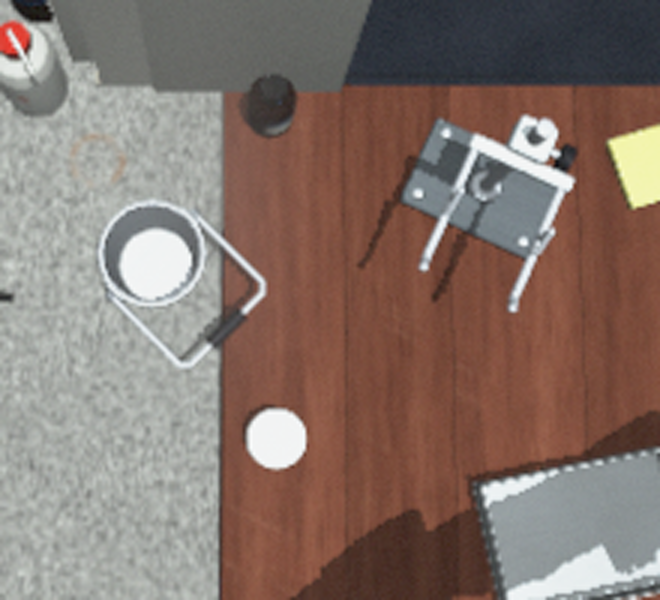

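View pics/top0.png

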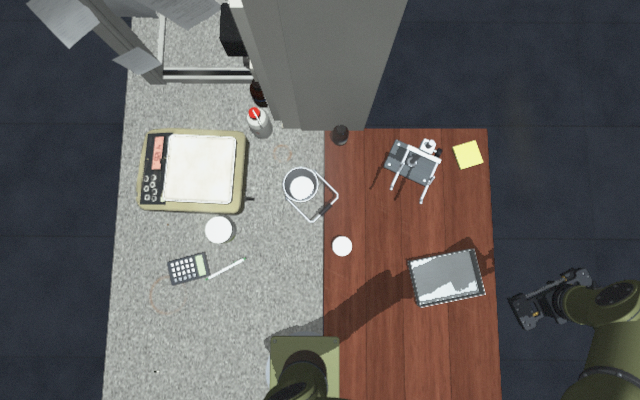

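```bash
cat > h.py <<'E'
import numpy as np, cv2
from plant import telemetry, imaging
C={}
def cams():
    for n in ('side','top'): C[n]=imaging.snapshot(n)
    return C
K={'side':(np.array([[439.00471842,0,321.71278799],[0,439.00471842,198.40409825],[0,0,1]]),np.array([[-0.86915451,-0.49410581,-0.02073351],[-0.23992647,0.45796004,-0.85598358],[0.43244158,-0.73900748,-0.5165871]]),np.array([0.4607324,0.27662562,1.07801121])),
'top':(np.array([[402.15375679,0,322.22176132],[0,402.15375679,189.17046765],[0,0,1]]),np.array([[0.00655737,-0.999975,-0.00264623],[-0.98974769,-0.00611268,-0.14269596],[0.14267621,0.00355481,-0.98976303]]),np.array([-0.05244756,0.54382796,1.1969685]))}
def ray(n,u,v):
    k,R,t=K[n]; return -R.T@t, R.T@np.linalg.inv(k)@np.array([u,v,1])
def atz(n,u,v,z):
    c,d=ray(n,u,v); return c+d*(z-c[2])/d[2]
def proj(n,X):
    k,R,t=K[n]; p=k@(R@np.asarray(X,float)+t); return p[:2]/p[2]
def tri(a,b):
    P=[K[n][0]@np.c_[K[n][1],K[n][2]] for n in ('side','top')]
    X=cv2.triangulatePoints(P[0],P[1],np.array(a,float),np.array(b,float))[:,0]; X=X[:3]/X[3]
    return X, np.abs(proj('side',X)-a).max()
def crop(img,r0,r1,c0,c1,f,name):
    cv2.imwrite('pics/'+name,cv2.resize(img[r0:r1,c0:c1],None,fx=f,fy=f,interpolation=cv2.INTER_CUBIC))
E
python3 - <<'E'
from h import *
s=cv2.imread('pics/side0.png');t=cv2.imread('pics/top0.png')
crop(s,115,205,315,390,6.5,'s1.png'); crop(t,135,210,380,450,8,'t1.png')
E
```

```text
(no output)
```

View pics/s1.png

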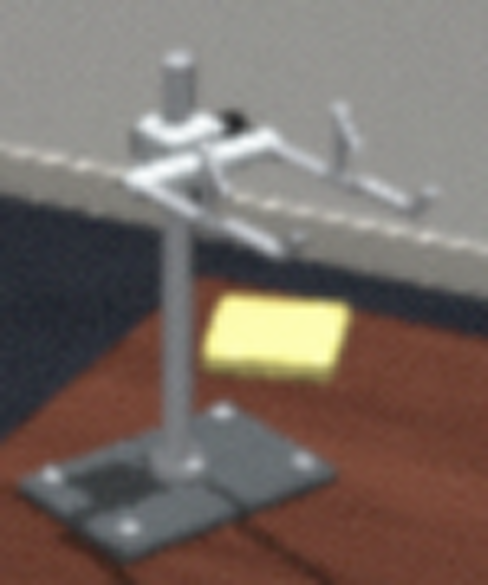

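View pics/t1.png

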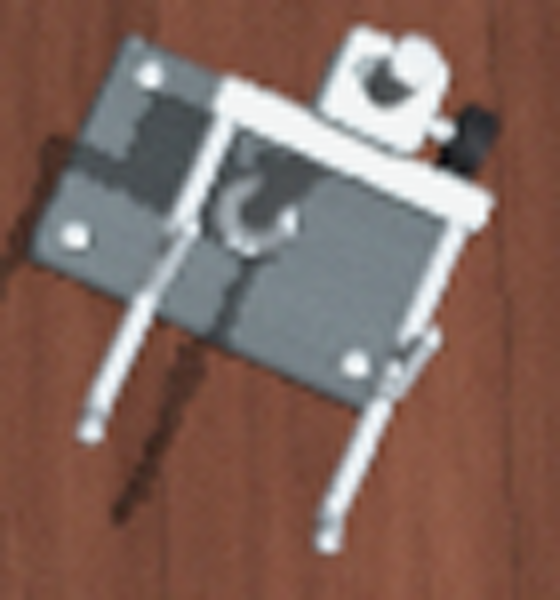

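```bash
cat > stand.py <<'E'
from h import *
from scipy.optimize import least_squares
S=lambda u,v:('side',u/6.5+315-.42,v/6.5+115-.42)
T=lambda u,v:('top',u/8+380-.44,v/8+135-.44)
z0=.016-.006
ob=[((.055,.075,z0),S(122,555)),((.055,-.075,z0),S(338,472)),((.155,.075,z0),S(18,485)),((.155,-.075,z0),S(225,400)),
((.055,.075,z0),T(35,255)),((.055,-.075,z0),T(370,408)),((.155,.075,z0),T(130,38)),
((.105,0,.255),S(179,58))]
tips=[((-.042,.042),T(90,432)),((-.042,-.042),T(328,540)),((-.042,.042),S(294,236)),((-.042,-.042),S(430,190))]
def W(p,l): 
    c,s=np.cos(p[2]),np.sin(p[2]); return np.array([p[0]+c*l[0]-s*l[1],p[1]+s*l[0]+c*l[1],.006+l[2]])
def res(p):
    r=[proj(o[0],W(p,l))-o[1:] for l,o in ob]+[proj(o[0],W(p,(*l,p[3]+.012)))-o[1:] for l,o in tips]
    return np.concatenate(r)
if __name__=='__main__':
    f=least_squares(res,[.55,-.2,-.45,.22],loss='soft_l1'); print(f.x); print(res(f.x).reshape(-1,2).round(1))
    p=f.x
    print('landing',W(p,(-.014,0,p[3])),'seat',W(p,(.017,0,p[3])))
    for n in ('side0','top0'):
        im=cv2.imread(f'pics/{n}.png'); 
    # bail
    t=lambda u,v:(u/3+250-.33,v/3+100-.33); s=lambda u,v:(u/2.4+250-.3,v/2.4+100-.3)
    print('roller',tri(s(234,291),t(226,328)))
    print('cornA',tri(s(245,318),t(183,362)),'cornB',tri(s(220,271),t(263,285)))
    print('roller@78',atz('top',*t(226,328),.078),atz('side',*s(234,291),.078))
    print('A',atz('top',*t(183,362),.078),'B',atz('top',*t(263,285),.078))
    print('rim',atz('top',*t(153,254),.085),atz('side',*s(150,303),.085))
    print('jar',atz('top',*t(277,438),.048),'bottle',atz('top',*t(272,104),.116))
E
python3 stand.py
```

```text
[ 0.53903442 -0.28406707 -0.44014705  0.2093946 ]
[[-0.3 -0.3]
 [-0.1 -0.6]
 [-0.7 -1. ]
 [ 0.1  0.1]
 [-1.1  0.1]
 [ 0.7  1.3]
 [-0.  -0.6]
 [-0.3 -0.1]
 [ 0.1  0.3]
 [ 0.   0.7]
 [ 0.1 -0.2]
 [-0.3  0. ]]
landing [ 0.52636878 -0.27810206  0.2153946 ] seat [ 0.55441414 -0.2913103   0.2153946 ]
roller (array([ 0.47732974, -0.0584597 ,  0.08117109]), np.float64(0.5402256073967351))
cornA (array([ 0.44286893, -0.01692545,  0.07864682]), np.float64(0.8803754421267627)) cornB (array([ 0.51835651, -0.09589187,  0.07670224]), np.float64(1.2197490034582756))
roller@78 [ 0.47937923 -0.05772868  0.078     ] [ 0.47787423 -0.06311043  0.078     ]
A [ 0.4456596  -0.01574214  0.078     ] B [ 0.52230016 -0.09410597  0.078     ]
rim [0.55158599 0.01480312 0.085     ] [0.5504459  0.01590498 0.085     ]
jar [ 0.37256237 -0.10927073  0.048     ] bottle [ 0.69607603 -0.10139537  0.116     ]
```

```bash
python3 -m creep '[[150,0.04,-0.037,-0.03,-10],[150,0.08,-0.075,-0.03,-20],[150,0.125,-0.112,-0.03,-30],[150,0.165,-0.15,-0.03,-40],[150,0.205,-0.187,-0.03,-50],[150,0.25,-0.225,-0.03,-60],[150,0.29,-0.262,0,-70],[150,0.33,-0.3,0.03,-80],[150,0.37,-0.337,0.06,-90],[150,0.41,-0.374,0.09,-100]]' 20
```

```text
clock: 2.95
tool_pos: [0.4779, -0.0593, 0.148]
eef_rot: [0.465, 0.885, 0.0, 0.001]
contact_force: [1.1, -0.7, -0.0]
opening: 0.411
```

```bash
python3 -m creep '[[150,0,0,0,-5.5],[150,0,0,0,-10.9],[150,0,0,0,-10.9],[150,0,0,0,-10.9]]'; python3 - <<'E'
from h import *
c=cams(); crop(c['side']['image'],130,280,270,400,4,'s2.png'); crop(c['top']['image'],150,250,270,390,5,'t2.png')
print(telemetry.get_state()['contact_force'])
E
```

```text
clock: 3.45
tool_pos: [0.4771, -0.061, 0.1489]
eef_rot: [0.383, 0.924, -0.0, 0.0]
contact_force: [-0.1, 0.1, -0.3]
opening: 0.413
[-0.07535489  0.10325618  0.31268629]
```

View pics/s2.png

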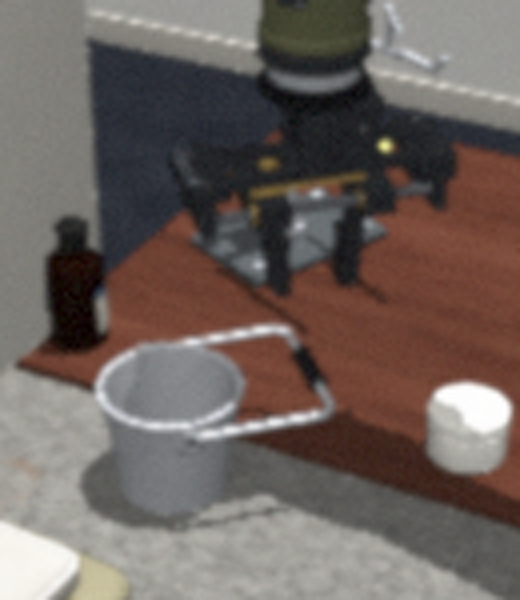

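View pics/t2.png

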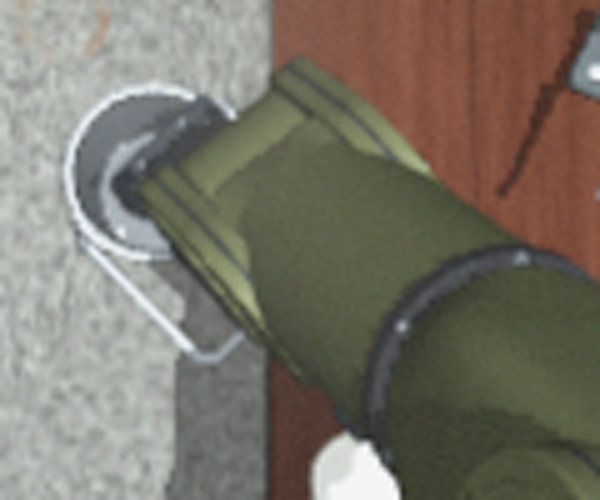

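```bash
python3 - <<'E'
from h import *
im=cams()['side']['image'].copy()
s=telemetry.get_state(); p=s['tool_pos']; 
from scipy.spatial.transform import Rotation as Ro
R=Ro.from_quat(s['eef_rot']).as_matrix(); print(R.round(3))
f=5
big=cv2.resize(im[120:240,290:410],None,fx=f,fy=f,interpolation=cv2.INTER_CUBIC)
for x in (-.0375,.0375):
  for y in (-.0935,.0935):
    u=proj('side',p+R@np.array([x,y,-.064])); cv2.circle(big,tuple(((u-[290,120]+.5)*f).astype(int)),4,(0,0,255),-1)
for y in (-.018,.018,-.0355,.0355):
    u=proj('side',p+R@np.array([0,y,0])); cv2.circle(big,tuple(((u-[290,120]+.5)*f).astype(int)),4,(0,255,0),-1)
cv2.imwrite('pics/s3.png',big)
E
```

```text
[[-0.708  0.706  0.   ]
 [ 0.706  0.708 -0.   ]
 [-0.     0.    -1.   ]]
```

View pics/s3.png

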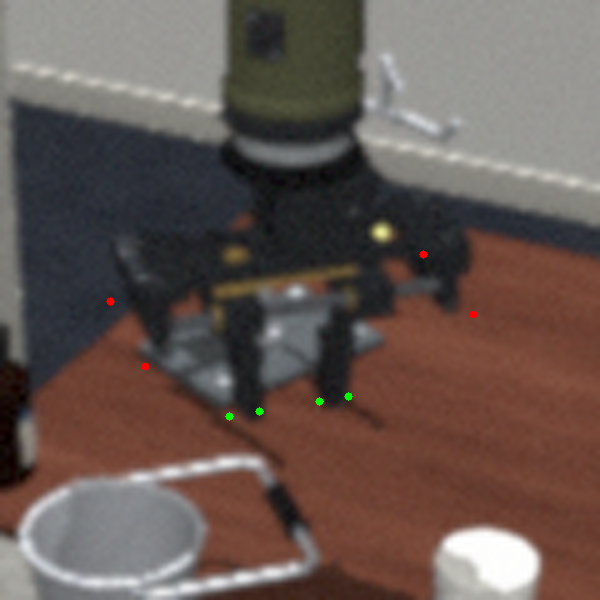

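```bash
python3 -m creep '[[150,0,0,0.03,0],[150,0,0,0.055,0],[150,0,0,0.07,0],[150,0,0,0.081,0],[150,0,0,0.081,0],[150,0,0,0.081,0]]' 20; python3 - <<'E'
from h import *
c=cams(); crop(c['side']['image'],150,270,280,400,5,'s4.png')
E
```

```text
clock: 4.4
tool_pos: [0.4772, -0.0607, 0.0682]
eef_rot: [0.382, 0.924, 0.0, 0.0]
contact_force: [-1.2, -0.3, 0.2]
opening: 0.415
```

View pics/s4.png

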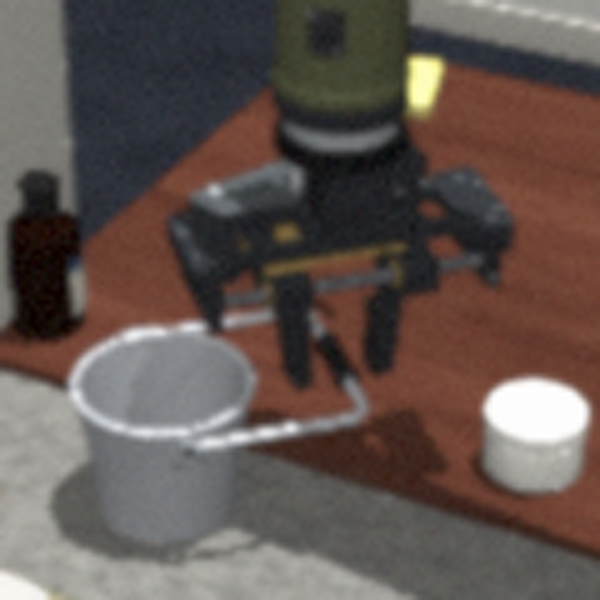

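```bash
python3 -m creep '[[200,0,0,0,0],[255,0,0,0,0],[255,0,0,0,0],[255,0,0,0,0],[255,0,0,0,0],[255,0,0,0,0]]' 30
```

```text
clock: 5.25
tool_pos: [0.4772, -0.0605, 0.0678]
eef_rot: [0.382, 0.924, 0.0, 0.0]
contact_force: [1.6, 0.1, 0.4]
opening: 0.149
```

```bash
python3 -m creep '[[255,0.0,0.001,-0.016,0],[255,0,0.005,-0.032,0],[255,0,0.011,-0.048,0],[255,0,0.02,-0.062,0],[255,0,0.031,-0.074,0],[255,0,0.031,-0.074,0]]'
```

```text
clock: 6.0
tool_pos: [0.4989, -0.0387, 0.1421]
eef_rot: [0.382, 0.924, -0.0, 0.0]
contact_force: [0.9, -0.4, -2.1]
opening: 0.151
```

```bash
python3 -m creep '[[255,0,0.0125,-0.0105,0],[255,0,0.0265,-0.019,0],[255,0,0.042,-0.025,0],[255,0,0.058,-0.029,0],[255,0,0.074,-0.030,0],[255,0,0.074,-0.030,0],[255,0,0.074,-0.030,0]]';  python3 - <<'E'
from h import *
c=cams(); crop(c['side']['image'],150,270,250,370,5,'s5.png'); crop(c['top']['image'],130,230,250,370,5,'t5.png')
E
```

```text
clock: 6.88
tool_pos: [0.5533, 0.0156, 0.1736]
eef_rot: [0.381, 0.924, 0.002, 0.002]
contact_force: [0.1, 0.7, 14.6]
opening: 0.147
```

View pics/s5.png

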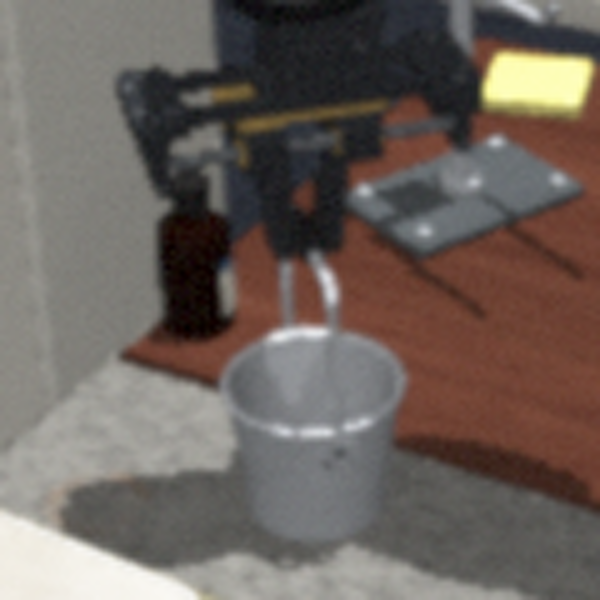

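View pics/t5.png

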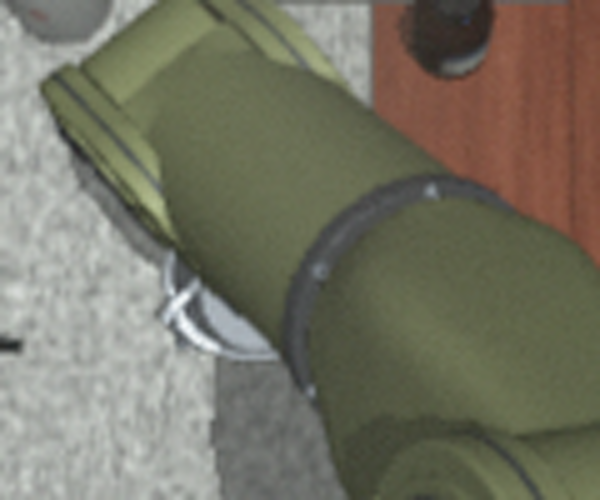

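```bash
python3 -m creep '[[255,0,0,-0.001,0],[255,0,0,-0.0015,0],[255,0,0,-0.0015,0]]'
```

```text
clock: 7.35
tool_pos: [0.5518, 0.0141, 0.1738]
eef_rot: [0.382, 0.924, 0.0, 0.001]
contact_force: [0.1, -0.0, 6.1]
opening: 0.144
```

```bash
python3 -m creep '[[255,0,0,-0.001,0],[255,0,0,-0.001,0],[255,0,0,-0.001,0],[255,0,0,-0.001,0]]'; python3 - <<'E'
from h import *
c=cams(); p=c['side']
print(imaging.place_of(p,'pail')[:1],imaging.place_of(p,'bail_bar')[:1])
print(proj('side',(.551,.0153,0)),proj('side',(.551,.0153,.183)))
E
```

```text
clock: 7.85
tool_pos: [0.5508, 0.0135, 0.174]
eef_rot: [0.382, 0.924, -0.0, -0.0]
contact_force: [0.3, -0.3, -0.7]
opening: 0.15
[{'location': [252.1, 311.0], 'score': 0.71}] [{'location': [195.8, 313.5], 'score': 0.45}]
[313.05650504 249.34724142] [311.00435653 196.51378075]
```

```bash
python3 -m creep '[[255,0,0,-0.005,0],[255,0,0,-0.012,0],[255,0,0,-0.02,0],[255,0,0,-0.03,0],[255,0,0,-0.04,0],[255,0,0,-0.05,0],[255,0,0,-0.06,0],[255,0,0,-0.07,0],[255,0,0,-0.07,0],[255,0,0,-0.07,0]]'
```

```text
clock: 9.3
tool_pos: [0.5508, 0.0136, 0.244]
eef_rot: [0.382, 0.924, -0.0, -0.0]
contact_force: [0.1, 0.9, -4.5]
opening: 0.149
```

```bash
python3 -m creep '[[255,-0.002,-0.005,0,2],[255,-0.006,-0.015,0,6],[255,-0.012,-0.03,0,11],[255,-0.019,-0.05,0,17],[255,-0.027,-0.07,0,23],[255,-0.035,-0.09,0,29],[255,-0.043,-0.111,0,35],[255,-0.051,-0.132,0,41],[255,-0.059,-0.153,0,47],[255,-0.067,-0.174,0,53]]'; python3 - <<'E'
from h import *
s=telemetry.get_state(); print(s['contact_force'],s['clock'])
E
```

```text
clock: 10.55
tool_pos: [0.4751, -0.1577, 0.2441]
eef_rot: [0.756, 0.655, -0.0, -0.0]
contact_force: [1.3, -0.2, -5.0]
opening: 0.148
[ 1.25029404 -0.1961785  -4.98214022] 10.55
```

```bash
python3 -m creep '[[255,-0.02,-0.006,0,4],[255,-0.038,-0.011,0,8],[255,-0.054,-0.016,0,12],[255,-0.067,-0.02,0,15],[255,-0.077,-0.022,0,17],[255,-0.083,-0.024,0,17],[255,-0.085,-0.024,0,17],[255,-0.085,-0.024,0,17],[255,-0.085,-0.024,0,17]]'; python3 - <<'E'
from h import *
c=cams(); crop(c['side']['image'],80,240,290,450,5*.75,'s6.png'); crop(c['top']['image'],130,260,350,480,4,'t6.png')
s=telemetry.get_state(); print(s['contact_force'])
E
```

```text
clock: 11.68
tool_pos: [0.4404, -0.2372, 0.2442]
eef_rot: [0.843, 0.539, 0.0, -0.0]
contact_force: [-0.5, -0.7, -4.3]
opening: 0.147
[-0.36991366  0.29076334 -3.73790254]
```

View pics/s6.png

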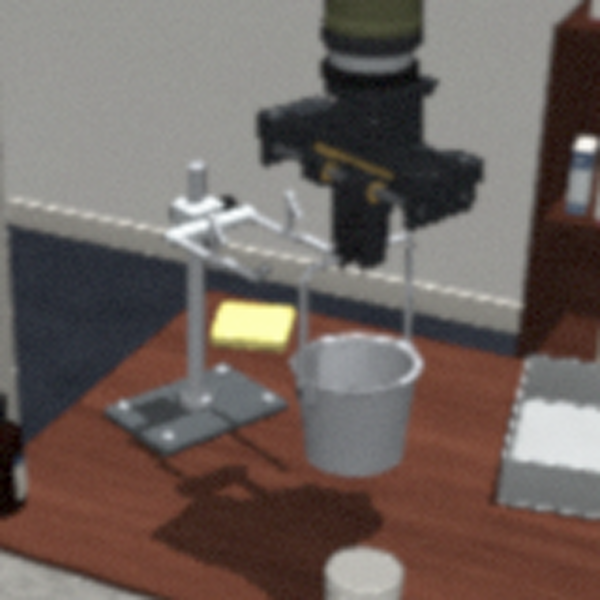

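View pics/t6.png

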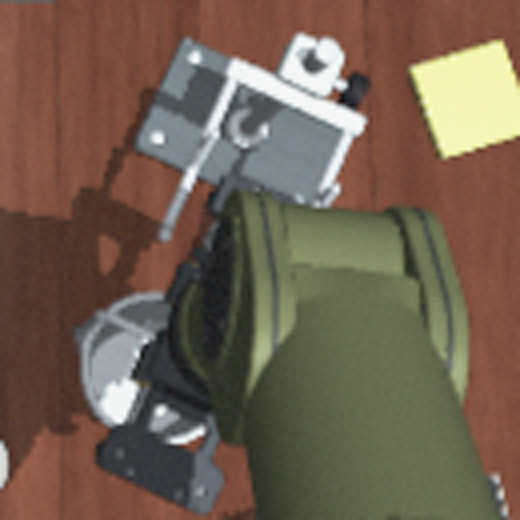

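```bash
python3 - <<'E'
from h import *
from stand import W
p=[0.53903442,-0.28406707,-0.44014705,0.2094]
c=cams()
f=6
for n,(r0,r1,c0,c1) in {'side':(110,210,320,420),'top':(150,250,355,455)}.items():
    big=cv2.resize(c[n]['image'][r0:r1,c0:c1],None,fx=f,fy=f,interpolation=cv2.INTER_CUBIC)
    def dot(l,col):
        u=proj(n,W(p,l)); cv2.circle(big,tuple(((u-[c0,r0]+.5)*f).astype(int)),3,col,-1)
    for y in (-.058,-.05,.05,.058): dot((-.11,y,.247),(0,0,255))
    for y in (-.058,.058): dot((-.11,y,.247-.105),(0,255,255))
    for y in (-.042,.042):
        for x,z in ((-.042,.2094+.013),(-.032,.2094),(.008,.2094),(.017,.2054),(.010,.2184)): dot((x,y,z),(0,255,0))
    cv2.imwrite(f'pics/{n}7.png',big)
E
```

```text
(no output)
```

View pics/side7.png

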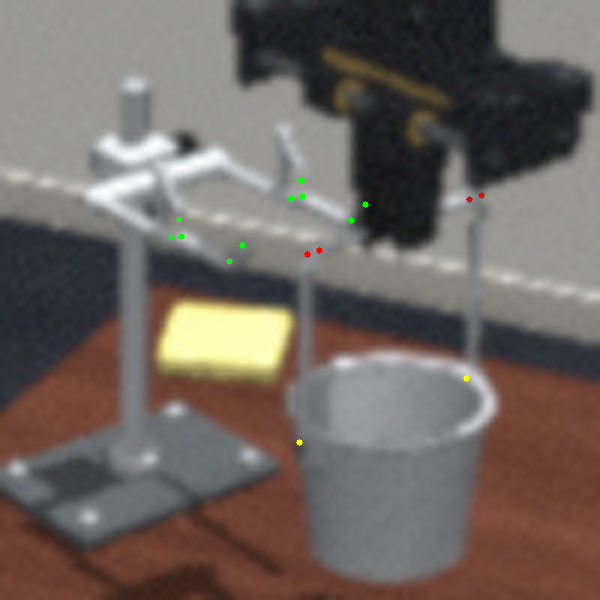

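View pics/top7.png

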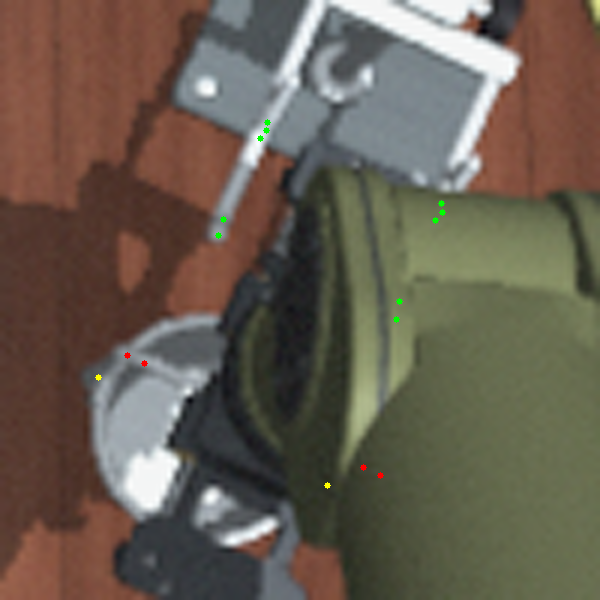

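```bash
python3 -m creep '[[255,0,0.005,0,0.4],[255,0,0.015,0,0.4],[255,0,0.028,0,0.4],[255,0,0.042,0,0.4],[255,0,0.056,0,0.4],[255,0,0.070,0,0.4],[255,0,0.082,0,0.4],[255,0,0.09,0,0.4],[255,0,0.095,0,0.4],[255,0,0.095,0,0.4]]'; python3 - <<'E'
from h import *
c=cams(); crop(c['side']['image'],105,235,300,430,4.5,'s8.png'); crop(c['top']['image'],130,240,370,480,5,'t8.png')
s=telemetry.get_state(); print(s['contact_force'],s['clock'])
E
```

```text
clock: 13.12
tool_pos: [0.5265, -0.2777, 0.2441]
eef_rot: [0.845, 0.535, -0.0, -0.0]
contact_force: [1.0, 0.9, -4.9]
opening: 0.147
[-0.43538663 -0.21695464 -4.24068778] 13.225
```

View pics/s8.png

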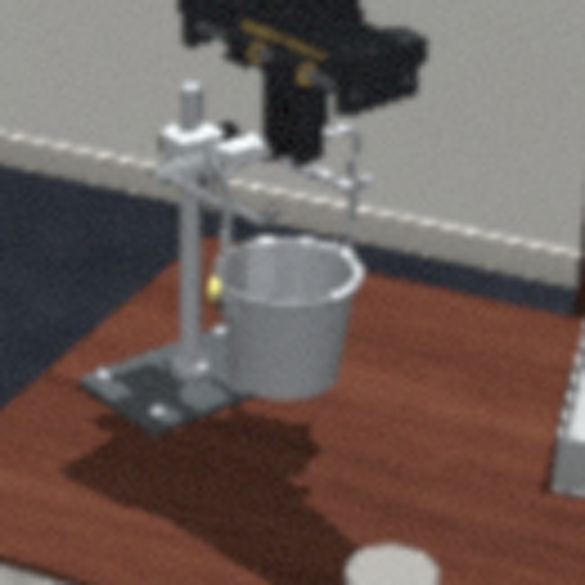

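View pics/t8.png

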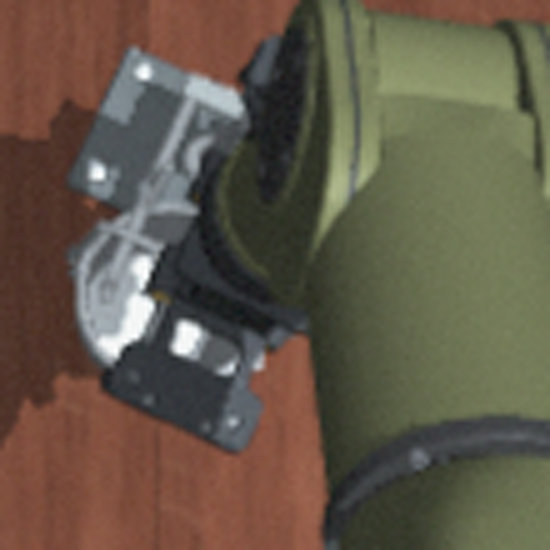

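```bash
python3 -m creep '[[255,0,0,0.005,0],[255,0,0,0.012,0],[255,0,0,0.018,0],[255,0,0,0.022,0],[255,0,0,0.024,0],[255,0,0,0.024,0]]'; python3 -m creep '[[255,0,0,0.001,0],[255,0,0,0.002,0],[255,0,0,0.002,0]]';python3 -m creep '[[255,0,0,0.001,0],[255,0,0,0.002,0],[255,0,0,0.002,0]]'
```

```text
clock: 13.98
tool_pos: [0.5265, -0.2777, 0.2201]
eef_rot: [0.845, 0.535, -0.0, -0.0]
contact_force: [0.2, -0.4, -3.8]
opening: 0.152
clock: 14.35
tool_pos: [0.5264, -0.2777, 0.2182]
eef_rot: [0.845, 0.535, -0.0, 0.0]
contact_force: [-0.8, 0.2, -4.4]
opening: 0.15
clock: 14.72
tool_pos: [0.5264, -0.2777, 0.2161]
eef_rot: [0.845, 0.535, -0.0, -0.0]
contact_force: [-0.1, -0.4, -4.0]
opening: 0.147
```

```bash
for i in 1 2 3; do python3 -m creep '[[255,0,0,0.001,0],[255,0,0,0.001,0],[255,0,0,0.001,0]]'; done
```

```text
clock: 15.1
tool_pos: [0.5265, -0.2777, 0.2152]
eef_rot: [0.845, 0.535, 0.0, 0.0]
contact_force: [0.5, 0.7, -4.1]
opening: 0.148
clock: 15.48
tool_pos: [0.5265, -0.2777, 0.2142]
eef_rot: [0.845, 0.535, -0.0, 0.0]
contact_force: [-0.2, 0.1, -3.9]
opening: 0.145
clock: 15.85
tool_pos: [0.5265, -0.2777, 0.2132]
eef_rot: [0.845, 0.535, 0.0, 0.0]
contact_force: [-0.5, 0.2, -3.7]
opening: 0.145
```

```bash
for i in 1 2 3; do python3 -m creep '[[255,0,0,0.001,0],[255,0,0,0.001,0],[255,0,0,0.001,0]]' | grep -v opening; done
```

```text
clock: 16.23
tool_pos: [0.5264, -0.2777, 0.2122]
eef_rot: [0.845, 0.535, -0.0, 0.0]
contact_force: [-0.8, -0.2, -3.8]
clock: 16.6
tool_pos: [0.5264, -0.2777, 0.2112]
eef_rot: [0.845, 0.535, -0.0, -0.0]
contact_force: [-1.1, 0.2, -4.7]
clock: 16.98
tool_pos: [0.5266, -0.2777, 0.2104]
eef_rot: [0.845, 0.535, 0.0, 0.0]
contact_force: [-0.3, 0.6, -1.8]
```

```bash
python3 -m creep '[[255,0,0,0.0005,0],[255,0,0,0.0005,0],[255,0,0,0.0005,0],[255,0,0,0.0005,0]]' | grep -v opening;  python3 - <<'E'
from h import *
c=cams(); crop(c['side']['image'],105,205,310,410,6,'s9.png'); crop(c['top']['image'],130,240,370,480,5,'t9.png')
E
```

```text
clock: 17.48
tool_pos: [0.5267, -0.2778, 0.2101]
eef_rot: [0.845, 0.535, 0.0, 0.0]
contact_force: [-2.3, -0.3, 4.6]
```

View pics/s9.png

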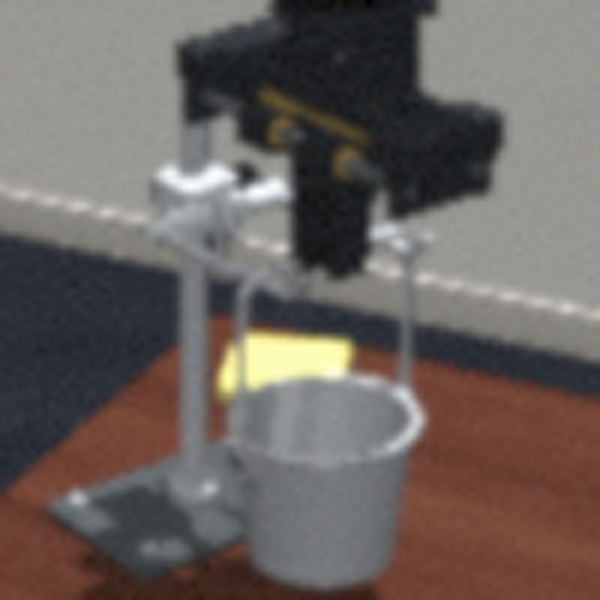

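View pics/t9.png

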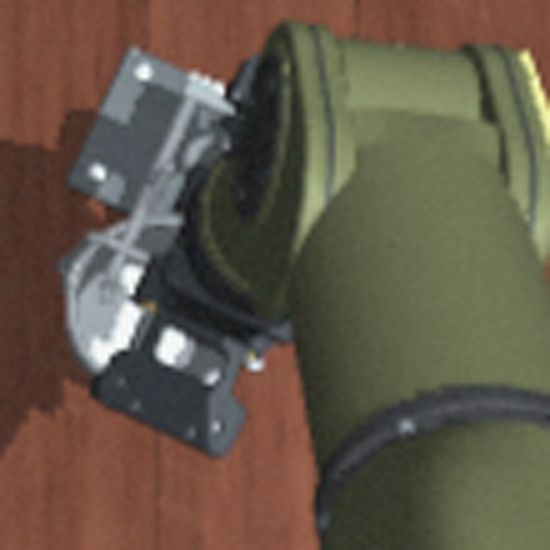

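```bash
python3 -m creep '[[255,0,0,-0.0005,0],[255,0,0.003,-0.0006,0],[255,0,0.006,-0.0006,0],[255,0,0.009,-0.0006,0],[255,0,0.012,-0.0006,0],[255,0,0.015,-0.0006,0],[255,0,0.018,-0.0006,0],[255,0,0.018,-0.0006,0]]' | grep -v opening
```

```text
clock: 18.58
tool_pos: [0.5409, -0.2845, 0.2101]
eef_rot: [0.845, 0.535, -0.001, -0.002]
contact_force: [-5.4, 1.9, 6.4]
```

```bash
python3 -m creep '[[255,0,0,-0.0008,0],[255,0,0,-0.0008,0],[255,0,0,-0.0008,0]]' | grep -v opening
```

```text
clock: 18.95
tool_pos: [0.5427, -0.2854, 0.2105]
eef_rot: [0.845, 0.535, -0.0, -0.0]
contact_force: [-0.8, 0.3, -2.8]
```

```bash
python3 -m creep '[[255,0,0.002,0,0],[255,0,0.004,0,0],[255,0,0.005,0,0],[255,0,0.005,0,0]]' | grep -v opening;  python3 - <<'E'
from h import *
c=cams(); crop(c['side']['image'],105,205,310,410,6,'s10.png'); crop(c['top']['image'],130,240,370,480,5,'t10.png')
E
```

```text
clock: 19.45
tool_pos: [0.5475, -0.2876, 0.2111]
eef_rot: [0.845, 0.535, 0.0, 0.0]
contact_force: [0.5, -0.6, -4.9]
```

View pics/s10.png

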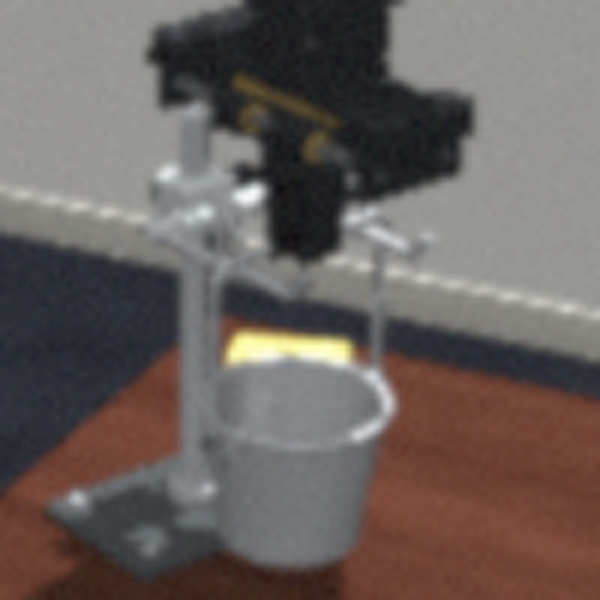

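View pics/t10.png

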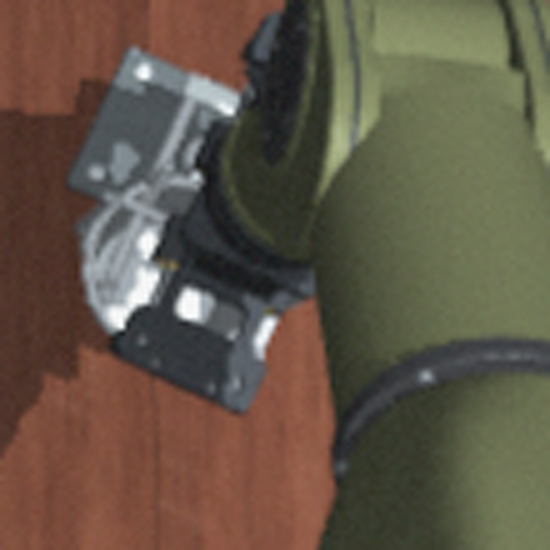

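```bash
python3 -m creep '[[255,0,0.001,0.0004,0],[255,0,0.003,0.0004,0],[255,0,0.005,0.001,0],[255,0,0.007,0.0015,0],[255,0,0.007,0.002,0],[255,0,0.007,0.002,0]]' | grep -v opening
```

```text
clock: 20.3
tool_pos: [0.5536, -0.2905, 0.2091]
eef_rot: [0.845, 0.535, 0.0, 0.0]
contact_force: [-0.4, -0.3, -4.2]
```

```bash
python3 -m creep '[[255,0,0.001,0.001,0],[255,0,0.001,0.001,0],[255,0,0.001,0.001,0]]' | grep -v opening;for i in 1 2 ; do python3 -m creep '[[255,0,0,0.0005,0],[255,0,0,0.0005,0],[255,0,0,0.0005,0]]' | grep -v opening; done
```

```text
clock: 20.68
tool_pos: [0.5544, -0.2909, 0.2081]
eef_rot: [0.845, 0.535, -0.0, -0.0]
contact_force: [-1.1, 0.3, -5.0]
clock: 21.05
tool_pos: [0.5546, -0.291, 0.2077]
eef_rot: [0.845, 0.535, 0.0, 0.0]
contact_force: [-0.2, 0.4, -3.1]
clock: 21.42
tool_pos: [0.5544, -0.2909, 0.2071]
eef_rot: [0.845, 0.535, -0.0, -0.0]
contact_force: [0.7, 0.7, -3.7]
```

```bash
for i in 1 2 ; do python3 -m creep '[[255,0,0,0.0005,0],[255,0,0,0.0005,0],[255,0,0,0.0005,0]]' | grep -v opening; done
```

```text
clock: 21.8
tool_pos: [0.5545, -0.2909, 0.2066]
eef_rot: [0.845, 0.535, -0.0, 0.0]
contact_force: [0.0, 0.3, -3.5]
clock: 22.18
tool_pos: [0.5547, -0.291, 0.2064]
eef_rot: [0.845, 0.535, 0.0, 0.0]
contact_force: [0.1, -0.4, -0.2]
```

```bash
python3 -m creep '[[255,0,0.001,0.0003,0],[255,0,0.002,0.0003,0],[255,0,0.002,0.0003,0]]' | grep -v opening; python3 -m creep '[[230,0,0.0,0,0],[210,0,0,0,0],[190,0,0,0,0],[175,0,0,0,0],[170,0,0,0,0],[170,0,0,0,0],[170,0,0,0,0]]'; python3 - <<'E'
from h import *
c=cams(); crop(c['side']['image'],105,205,310,410,6,'s11.png')
E
```

```text
clock: 22.55
tool_pos: [0.5549, -0.2911, 0.2061]
eef_rot: [0.845, 0.535, -0.001, -0.001]
contact_force: [-6.1, 2.7, 6.0]
clock: 23.42
tool_pos: [0.5564, -0.2918, 0.2058]
eef_rot: [0.845, 0.535, 0.0, 0.0]
contact_force: [-0.1, 0.4, 0.7]
opening: 0.333
```

View pics/s11.png

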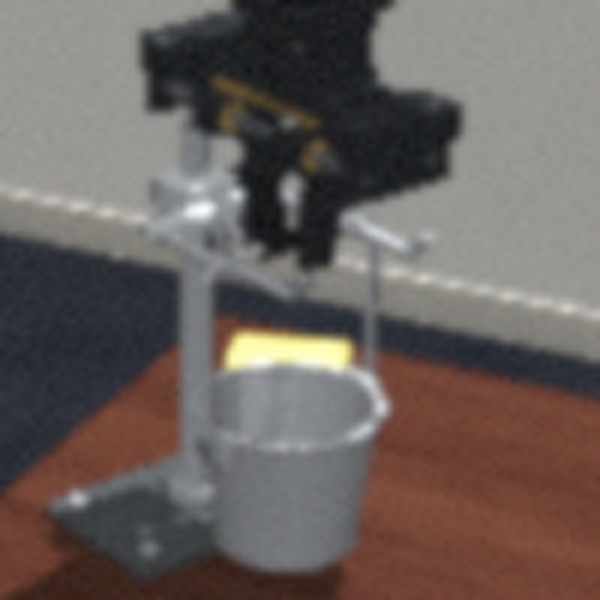

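```bash
python3 -m creep '[[170,0,0,-0.005,0],[170,0,0,-0.012,0],[170,0,0,-0.022,0],[170,0,0,-0.035,0],[170,0,0,-0.05,0],[170,0,0,-0.07,0],[170,0,0,-0.09,0],[170,0,-0.03,-0.1,0],[170,0,-0.07,-0.1,0],[170,0,-0.12,-0.1,0]]';python3 -m creep '[[170,0,-0.04,0,0],[170,0,-0.08,0,0],[170,0,-0.12,0,0],[170,0,-0.15,0,0],[170,0,-0.15,0,0]]'; python3 - <<'E'
from h import *
from stand import W
p=[0.53903442,-0.28406707,-0.44014705,0.2105]
c=cams(); crop(c['side']['image'],105,205,310,410,6,'s12.png'); 
f=6
for n,(r0,r1,c0,c1) in {'side':(105,205,310,410),'top':(130,230,370,470)}.items():
    big=cv2.resize(c[n]['image'][r0:r1,c0:c1],None,fx=f,fy=f,interpolation=cv2.INTER_CUBIC)
    for y in (-.05,.05):
        u=proj(n,W(p,(.018,y,.2095))); cv2.circle(big,tuple(((u-[c0,r0]+.5)*f).astype(int)),3,(0,0,255),-1)
    cv2.imwrite(f'pics/{n}13.png',big)
for t in ('jar_small','bottle','tub'):print(t,imaging.place_of(c['side'],t)[:1])
E
```

```text
clock: 24.78
tool_pos: [0.4475, -0.2402, 0.3068]
eef_rot: [0.845, 0.535, 0.001, 0.001]
contact_force: [-0.5, -1.3, 0.4]
opening: 0.336
clock: 25.4
tool_pos: [0.3106, -0.1761, 0.3066]
eef_rot: [0.845, 0.535, -0.001, 0.0]
contact_force: [-0.3, -0.4, 0.1]
opening: 0.332
jar_small [{'location': [240.9, 385.7], 'score': 0.88}]
bottle [{'location': [212.9, 288.0], 'score': 0.91}]
tub [{'location': [318.3, 308.7], 'score': 0.73}]
```

View pics/s12.png

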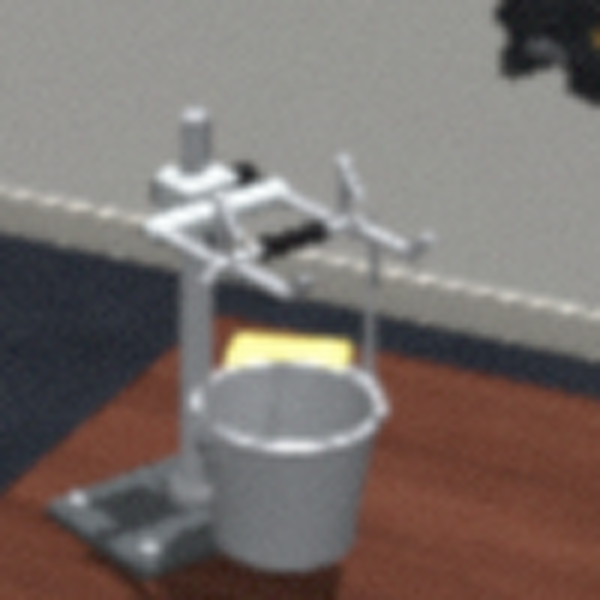

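View pics/top13.png

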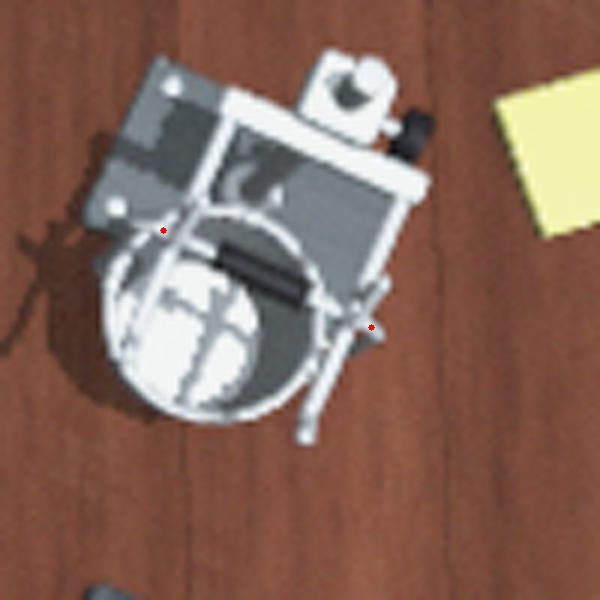

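View pics/side13.png

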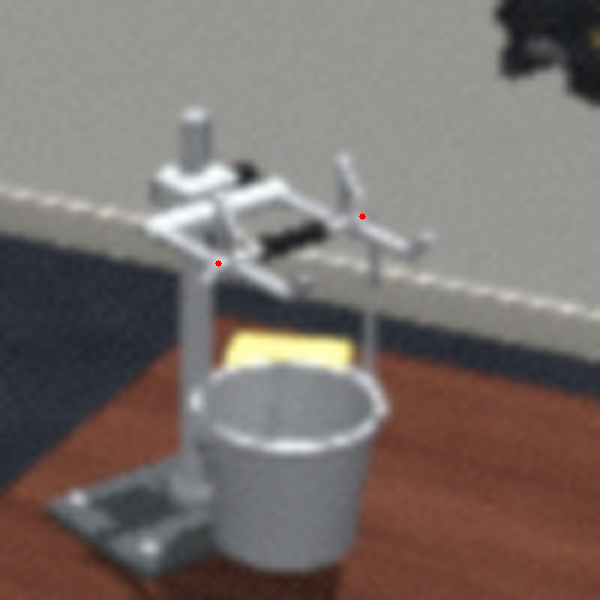

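```bash
python3 -m creep '[[170,0,0,0,0],[170,0,0,0,0],[170,0,0,0,0],[170,0,0,0,0],[170,0,0,0,0],[170,0,0,0,0],[170,0,0,0,0],[170,0,0,0,0]]' | head -1; python3 - <<'E'
from plant import r
print(r.finish_job())
E
```

```text
clock: 26.65
the job is handed in; nothing more can be done
None
```

The pail is hanging by its bail from both hooks, with the bar in its seats, and the job was handed in at 26.7 s. No verdict was reported.

- **Bail:** I gripped the roller and swung the bail upright. It then stood upright for about 1 s with the pail still on the worktop; for part of that time the gripper pressed down with 6–15 N.
- **Hanging:** I lowered the bar until it touched the landings, which put their height at about 211 mm above the stand's origin. I then slid it under the barbs and lowered it about 4 mm into the seats. The tool force dropped to about zero, so the hooks were carrying the weight.
- **Forces:** Net forces on the tool peaked at about 9 N while on the hooks. They were read only at the end of each move, so brief peaks would not show.
- **Final pictures:** The bar lies under both barbs at stand x of about 18–20 mm. It is centred and parallel to the stand, with the pail hanging level and the gripper well clear.
- **Bystanders:** I rechecked jar, bottle and tub in the side camera only. They show up to about 3 pixels off their starting marks, which is within the detector's scatter, and I never went near them.

No check failed or contradicted another.

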